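# Set the yoke plate against its stop and start the marking machine

## Task

Swing the aluminium plate round on its pin, by pushing its free end, until its long edge rests against the stop post on the marking machine's bed. Only then press the big mushroom start button slowly and gently fully down, keep it down for about a second and let it come all the way up again. Leave the plate against the stop, do not press the battery charger's key, and leave everything else on the bench where it is.

Things in the scene. Friction and masses are not known exactly. Their poses are not given: they have to be found in the camera images.
- bed: Marking machine: a fixed dark steel bed, 250 mm (x) by 280 mm (y), 15 mm thick, flat on the bench; origin at its underside's centre, z up. At its +y side stands a grey column (90 x 70 mm, centred at x 50, y 180, 170 mm high) whose head reaches over the pin.
- pin (a point): Fixed upright steel locating pin, 20 mm diameter, standing 27 mm above the bed, at x 50, y 90 mm in the bed's frame; this point is on its axis at the bed's top face.
- stylus (a point): Tip of the marking stylus under the machine's head, 75 mm above the bench, at x 50, y 55 mm in the bed's frame. The stylus holder is 36 mm wide from 90 mm up; the head's arm (70 mm in x; y from 35 to 165 mm in the bed's frame) has its underside 115 mm and its top 165 mm above the bench.
- stop: Fixed upright steel stop post on the bed, 16 mm diameter, 30 mm high; origin on its axis at the bed's top face. It stands on the far side of the plate, and its setting differs from run to run. Felt through the plate, it is solid: the push force rises sharply there.
- plate: Loose flat aluminium plate, 190 x 60 x 16 mm, 0.3 to 0.55 kg, on the bed, a 23 mm hole over the pin (1.5 mm play). Origin: hole centre, underside; x along it (ends at -25 and 165 mm), y across (edges at +-30 mm). The stop is on its +y side; it touches at 38 mm from the plate's x axis. Turn it 0.3 to 1 rad anticlockwise seen from above to reach it. Slides with light friction, stays where left.
- station: Fixed grey start station, box 100 (x) by 90 (y) by 60 mm high, left or right of the bed; origin at its underside's centre. On its vertical centre axis sits the big mushroom button, flat black cap 40 mm wide. Its riser is set anew each run: the unpressed cap's top is 26 to 56 mm above the box (86 to 116 above the bench), to be found by feel. Over 50 N on station or button breaks the switch.
- start (a joint): The start button's travel in m: 0 up, 0.008 fully down, where it meets a solid end. Its spring needs about 2 N to start moving and 6 N when fully down; it comes up by itself. Driven into the solid end at more than about 20 mm/s, the blow can pass the 50 N that breaks the switch.
- charger: Fixed grey battery charger, box like the station's (100 x 90 x 60 mm) on the other side of the bed, but with a carrying handle up to 90 mm high near its -x end, a dial, a window and a small key 16 mm wide; origin at its underside's centre. Not to be used.
- key (a joint): Travel of the charger's small key in m, 0 up, 0.006 down. Must not be pressed.
- socket_a: Bystander: steel spanner socket, 26 mm diameter, 34 mm high, standing on the bed's robot-side left corner; origin under its centre.
- socket_b: Bystander: steel spanner socket, 32 mm diameter, 38 mm high, standing on the bench; origin under its centre.
- wrench: Bystander: wrench 190 mm long lying on the bench in front of the robot; x along it.
- driver: Bystander: screwdriver 200 mm long lying on the bench in front of the robot; x along it.
- can: Bystander: steel can, 64 mm diameter, 130 mm high; origin under its centre.
- jar: Bystander: jar, 64 mm diameter, 70 mm high; origin under its centre.
Not all that is in view belongs to the job. There is more than one size of the plate; the job needs the largest.

How it is judged:
By the outcome, as a careful person would: the job done as asked, in the order asked, and still so for the second after the job is handed in, with the robot touching nothing.
It also fails if it takes over 51 s, if anything falls off the work surface, if the arm or the gripper's body presses on something with over 40 N, if the wrist force passes 120 N, or if a joint passes its speed limit or range.

## Robot

A 6-joint arm with a two-finger parallel gripper is mounted at the origin on the work surface. World frame = base frame: x ahead of the robot, y to its left, z up, the work surface at z = 0. Lengths are in m, angles in rad, forces in N, time in s.
With the tool pointing down it reaches from about 0.25 to 0.775 m from the base axis. Payload 4 kg.
Tool frame: the origin (TCP) lies between the finger pads; the fingertips stand 14 mm ahead of it and the grasp point (between the pads) lies 5 mm behind it (robot.tips_ahead is the distance from the TCP to the fingertips, in m); z points along the fingers, y is the direction in which the jaws open and shut (so a half turn about z gives the same grasp; the last joint's range is limited). The gripper opens to 94 mm and grips with 3 to 60 N. Pads are 16 mm wide; open, the fingers measure 119 mm over their backs; the gripper's body (75 mm by 177 mm) begins 78 mm behind the grasp point.
Start: joints at [1.04, 0.087, 1.371, -0, 1.684, -0.103], TCP at [0.228, 0.5, 0.22] pointing down, gripper open.
Joint ranges: [-3.1, 3.1], [-0.76, 2.03], [0.27, 2.55], [-1.08, 4.22], [0.17, 2.65], [-2.57, 2.57]. Speed limits (rad/s): [2.79, 2.79, 3.14, 3.14, 3.14, 3.14].

## Interface

Orientations are given as [roll, pitch, yaw] about the fixed x, y, z axes, in that order (R = Rz(yaw) Ry(pitch) Rx(roll)).
In Python, from bench import robot, optics, job gives the robot as it stands.
- The arm moves only by the tool apply_moves, never from a script. Its argument "moves" is a list of rows, each a list of 3 entries, a list of its own where there are three numbers: the shift along the tool's x, y, z in cm, then the turn, a rotation vector about the tool's x, y, z in rad, then the opening, from 0 (shut) to 1 (fully open). In form: [[[tx, ty, tz], [rx, ry, rz], grip], ...]. A call has exactly 10 rows; each row is the pose to reach, as a shift and turn from the pose commanded when the call began, along the tool's axes at that moment; what a row does not reach only later rows make up. A row lasts 1/12 s, in which the tool goes at most 41.7 mm and 7.16 degrees, less where a joint would pass 70% of its speed; a pose out of reach is approached as far as the arm can. A call with a gripper value outside its range is refused whole. The fingers move at their own pace and stop on an object; the grip force is fixed at half the most. Time passes only in rows, so rows that repeat a pose let the fingers close, or fill a call up. It gives the time, the measured TCP pose, the force and the opening at its end, in the units of the state.
- robot.get_obs(): the state, without advancing time (a new reading comes with each control period).
- optics.snapshot(name): name is "scene" or "top" or "wrist"; returns the picture (480x640x3 uint8, red, green, blue); there is no depth.
- optics.get_calibration(name): a dict with "fx", "fy", "cx", "cy" (pixels), "rvec" (rotation vector, rad) and "tvec" (3), from world to camera coordinates, as OpenCV has them. Camera axes: x right, y down, z forward; pixel columns grow to the right and rows downward; lengths in m; the calibration is good to about 2 mm. A picture is of the moment at which its call begins: read the wrist's pose just before it. get_calibration takes no time and is no camera call; for the wrist camera it gives the pose at the moment of the call.
- job.close_job(): hands the job in, once; it reports no verdict.
The state is a dict: "time": time; "joint_positions": joint angles; "qvel": joint speeds; "joint_torque": joint torques, N m; "tool_pos": TCP position; "ee_rot": TCP orientation; "wrist_force": force on the tool from outside, world axes, zero at the start; "wrist_torque": the same for the moment, N m; "width": finger opening in m.
Only numpy, scipy, OpenCV 4.12 (cv2) and the standard library are available. Lean on these libraries where they do the work, as an engineer would, in place of code of your own. Each camera call takes 0.05 s, during which the arm holds its last target.

## Working session

There is one attempt and no reset: what is moved stays moved. The work goes in short steps, Python scripts to look and compute and a tool call to move; the robot and the scene stay as the last step left them, time stands still between calls to the robot, and variables do not carry over. Pictures are saved under pics/ and viewed, and the job is handed in when it is done.

Besides the shell and the picture viewer there is one more tool, called as a command line: name --argument value ..., lists and objects as JSON in quotes. apply_moves: Moves the arm, as the interface text tells. Its arguments: {"type":"object","properties":{"moves":{"type":"array"}},"required":["moves"]}

```bash
mkdir -p pics; ls; python3 - <<'E'
from bench import robot, optics, job
import cv2
o=robot.get_obs();print(o)
for n in ["scene","top","wrist"]:
    im=optics.snapshot(n);cv2.imwrite(f"pics/{n}0.png",im[:,:,::-1]);print(n,optics.get_calibration(n))
E
```

```text
pics
{'time': 0.0, 'joint_positions': array([ 1.03991789e+00,  8.79776685e-02,  1.37228546e+00, -2.23108364e-05,
        1.68358485e+00, -1.03080106e-01]), 'qvel': array([ 0.00035466,  0.00063968,  0.00021869,  0.00194185, -0.00016347,
       -0.00010687]), 'joint_torque': array([-1.98774255e-04, -3.40190935e+01, -3.02421892e+01,  7.17311958e-02,
        3.29877832e-02, -1.64940998e-04]), 'tool_pos': array([0.22790998, 0.49997643, 0.21827593]), 'ee_rot': array([-3.13934702e+00, -2.10010348e-04,  2.71379161e+00]), 'wrist_force': array([0.2820206 , 0.57678704, 0.07887527]), 'wrist_torque': array([-0.0025229 , -0.04935126,  0.02800883]), 'width': 0.09405932277248802}
scene {'fx': 476.14882900279775, 'fy': 476.14882900279775, 'cx': 325.99670497361194, 'cy': 242.213854131962, 'rvec': array([ 2.06755749,  1.23388162, -0.5062531 ]), 'tvec': array([-0.21797253, -0.24986783,  1.37064401])}
top {'fx': 446.3031114854807, 'fy': 446.3031114854807, 'cx': 313.23367883777837, 'cy': 247.70907065889884, 'rvec': array([ 2.13581657, -2.1845436 ,  0.06485686]), 'tvec': array([0.00918763, 0.51578393, 0.97039152])}
wrist {'fx': 416.09463393781857, 'fy': 416.09463393781857, 'cx': 320.638068669945, 'cy': 234.6951107055815, 'rvec': array([-2.4657404 , -1.58760809, -0.1899169 ]), 'tvec': array([-0.54952276, -0.02432802,  0.3910512 ])}
```

View pics/scene0.png

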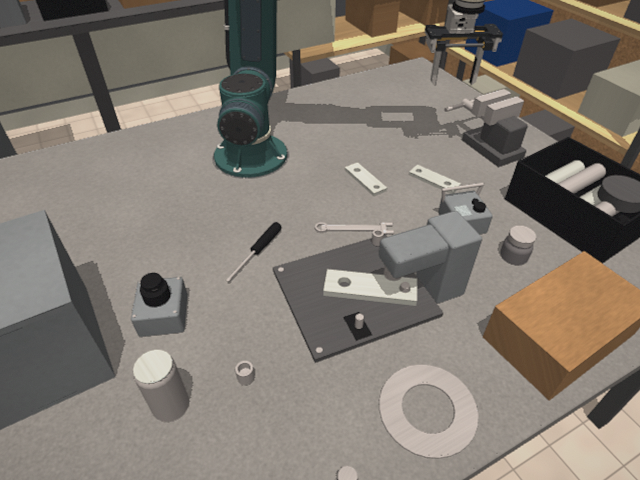

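View pics/top0.png

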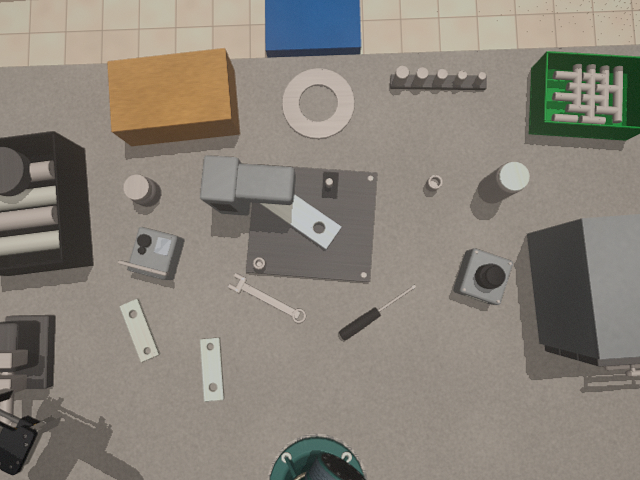

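View pics/wrist0.png

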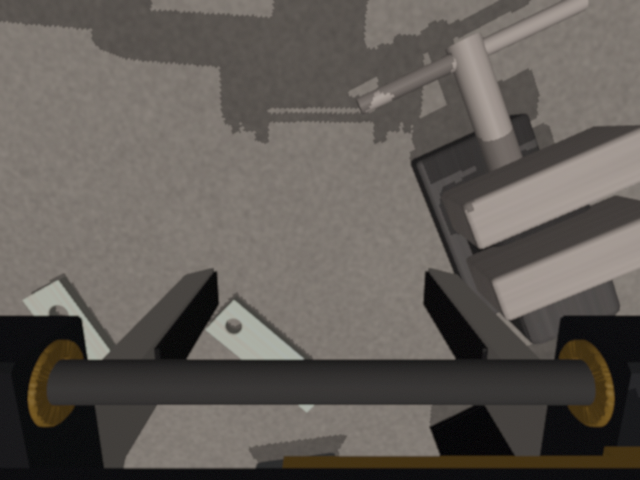

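The top view shows the bed at about (312,222), with the plate on it from under the head to (335,238) and the stop post at (329,182). The start station's mushroom is at (490,275), on the right. On the left is the charger at (152,253) with its handle and small black key.

Things that could be mistaken for the plate are the small plates at (140,330) and (212,370). The plate on the bed is the largest. The charger's dial or key at (144,240) could be mistaken for the button.

```bash
cat > h.py <<'E'
import numpy as np, cv2
from bench import robot, optics, job
def ray(n,uv,z,cal=None):
    c=cal or optics.get_calibration(n);R,_=cv2.Rodrigues(c["rvec"]);t=c["tvec"]
    d=R.T@np.array([(uv[0]-c["cx"])/c["fx"],(uv[1]-c["cy"])/c["fy"],1]);o=-R.T@t
    return o+d*(z-o[2])/d[2]
def proj(n,p,cal=None):
    c=cal or optics.get_calibration(n);R,_=cv2.Rodrigues(c["rvec"])
    q=R@np.array(p)+c["tvec"];return np.array([c["fx"]*q[0]/q[2]+c["cx"],c["fy"]*q[1]/q[2]+c["cy"]])
E
python3 - <<'E'
import cv2
im=cv2.imread("pics/top0.png")
cv2.imwrite("pics/c1.png",cv2.resize(im[150:300,225:395],None,fx=4,fy=4,interpolation=cv2.INTER_CUBIC)[:600,:680])
cv2.imwrite("pics/c2.png",cv2.resize(im[230:320,440:530],None,fx=6,fy=6,interpolation=cv2.INTER_CUBIC))
im=cv2.imread("pics/scene0.png")
cv2.imwrite("pics/c3.png",cv2.resize(im[225:365,265:465],None,fx=4,fy=4,interpolation=cv2.INTER_CUBIC))
E
```

```text
(no output)
```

View pics/c1.png

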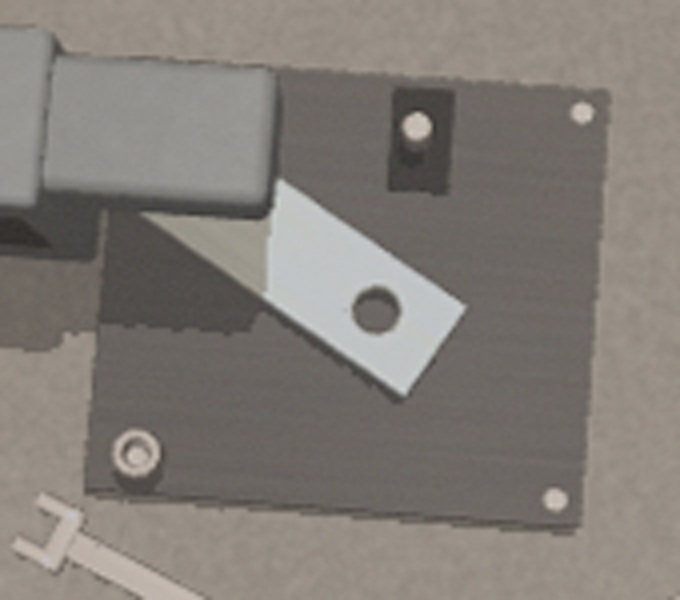

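View pics/c2.png

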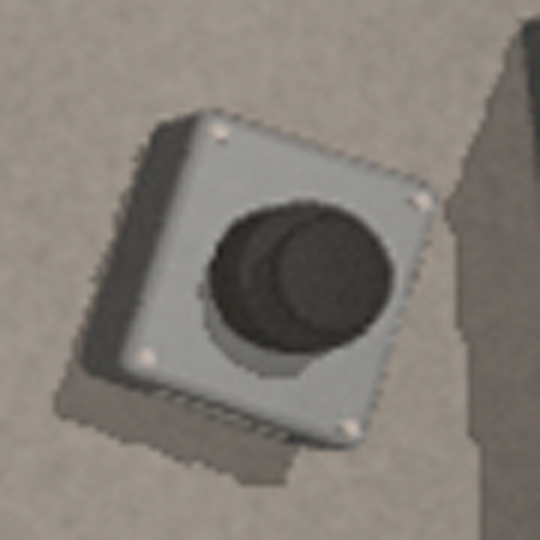

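View pics/c3.png

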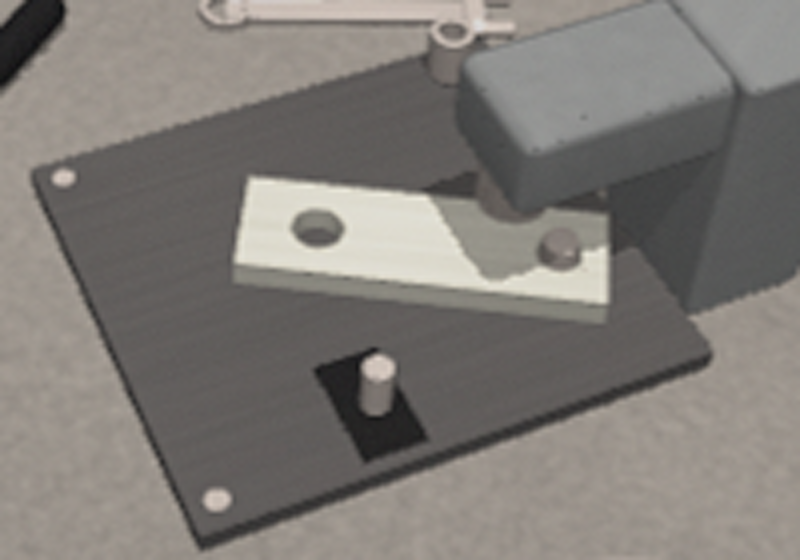

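```bash
python3 - <<'E'
from h import *
a=lambda u,v:(225+(u+.5)/4-.5,150+(v+.5)/4-.5)
b=lambda u,v:(440+(u+.5)/6-.5,230+(v+.5)/6-.5)
s=lambda u,v:(265+(u+.5)/4-.5,225+(v+.5)/4-.5)
T=lambda uv,z:np.round(ray("top",uv,z)*1000,1)
S=lambda uv,z:np.round(ray("scene",uv,z)*1000,1)
TR,BR,BL=[ray("top",a(*p),.015) for p in [(608,92),(577,527),(87,490)]]
print("bed",TR,BR,BL,np.linalg.norm(TR-BR),np.linalg.norm(BR-BL))
# bed: +x up(TR-BR), +y left (BL-BR)
ex=(TR-BR);ex/=np.linalg.norm(ex);ey=(BL-BR)/np.linalg.norm(BL-BR)
yaw=(np.arctan2(ex[1],ex[0])+np.arctan2(-ey[0],ey[1]))/2;print("yaw",yaw,np.arctan2(ex[1],ex[0]),np.arctan2(-ey[0],ey[1]))
c=(TR+BL)/2;Rz=np.array([[np.cos(yaw),-np.sin(yaw)],[np.sin(yaw),np.cos(yaw)]])
pin=c[:2]+Rz@[.05,.09];print("c",c,"pin",pin, "pin scene top",S(s(557,243),.042))
print("screws", T(a(582,112),.015),T(a(555,498),.015), S(s(64,177),.015),S(s(217,499),.015))
print("plate corners",T(a(465,308),.031),T(a(404,396),.031),T(a(283,180),.031),"hole",T(a(377,309),.031))
print("plate scene",S(s(248,177),.031),S(s(236,264),.031),S(s(609,304),.031),"hole",S(s(318,228),.031))
print("stop top",T(a(417,126),.045),S(s(379,366),.045))
print("socket_a",T(a(137,453),.049))
C=[T(b(*p),.06) for p in [(205,112),(435,190),(358,445),(125,370)]];print("station",C,np.mean(C,0))
for z in (.086,.1,.116): print(z,T(b(332,278),z))
E
```

```text
bed [ 0.68429177 -0.149754    0.015     ] [ 0.43857328 -0.12426441  0.015     ] [0.46519825 0.14912323 0.015     ] 0.24703702791059085 0.2746810701297784
yaw -0.10022406228897691 -0.10336522832007408 -0.09708289625787975
c [ 5.74745008e-01 -3.15383371e-04  1.50000000e-02] pin [0.63349917 0.08423016] pin scene top [637.7  81.8  42. ]
screws [ 673.2 -134.7   15. ] [ 454.9 -112.6   15. ] [ 454.9 -112.1   15. ] [ 674.2 -134.    15. ]
plate corners [560.6 -64.9  31. ] [512.5 -30.   31. ] [635.3  34.8  31. ] hole [561.3 -16.2  31. ]
plate scene [514.8 -30.7  31. ] [564.6 -64.9  31. ] [676.   88.2  31. ] hole [563.5 -15.7  31. ]
stop top [660.5 -40.7  45. ] [662.7 -40.   45. ]
socket_a [483.3 115.5  49. ]
station [array([ 503.2, -343.9,   60. ]), array([ 473.8, -422.4,   60. ]), array([ 385.4, -390.5,   60. ]), array([ 413.1, -311.3,   60. ])] [ 443.875 -367.025   60.   ]
0.086 [ 443.2 -375.2   86. ]
0.1 [ 443. -370.  100.]
0.116 [ 442.7 -364.1  116. ]
```

```bash
python3 - <<'E'
import cv2
im=cv2.imread("pics/scene0.png")
cv2.imwrite("pics/c4.png",cv2.resize(im[255:345,115:205],None,fx=6,fy=6,interpolation=cv2.INTER_CUBIC))
E
```

```text
(no output)
```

View pics/c4.png

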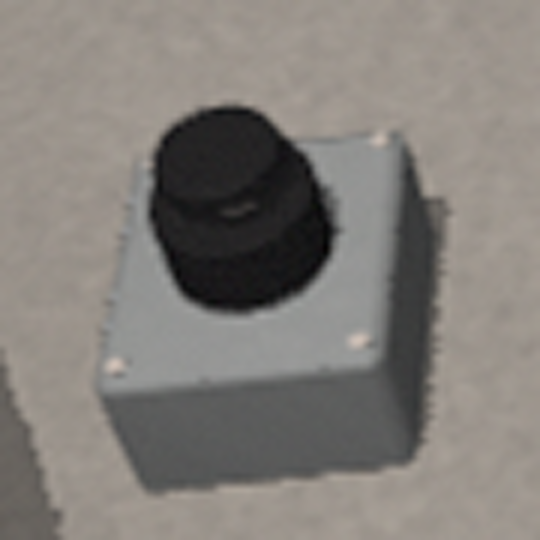

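The cap in the scene crop is centred at about (220,150), which puts it near z≈0.11 above the station centre (0.443,-0.367). The stop measures (0.661,-0.040) and the pin (0.636,0.083). The plate heads about -126° and should end near -96°, a turn of roughly 0.53 rad, which is within the stated range.

```bash
python3 - <<'E'
from h import *
from scipy.spatial.transform import Rotation as Ro
o=robot.get_obs();R=Ro.from_euler("xyz",o["ee_rot"]).as_matrix()
c=optics.get_calibration("wrist");Rc=cv2.Rodrigues(c["rvec"])[0]
print("cam in tool",R.T@(-Rc.T@c["tvec"]-o["tool_pos"]));print(R)
t=np.array([.495,.005,.12])
print("shift",R.T@(t-o["tool_pos"])*100, "turn", Ro.from_matrix(R.T@Ro.from_euler("xyz",[np.pi,0,1.47]).as_matrix()).as_rotvec())
b=lambda u,v:(115+(u+.5)/6-.5,255+(v+.5)/6-.5)
for z in(.09,.1,.105,.11,.116):print(z,ray("scene",b(220,152),z))
E
```

```text
cam in tool [ 7.00020384e-02  1.30790087e-04 -1.66191755e-01]
[[-9.09849897e-01  4.14936686e-01 -8.43661491e-04]
 [ 4.14937508e-01  9.09848781e-01 -1.43536204e-03]
 [ 1.72020010e-04 -1.65603080e-03 -9.99998614e-01]]
shift [-44.83800137 -33.95103978   9.9064349 ] turn [-1.54382223e-03  8.80566054e-04  1.24371837e+00]
0.09 [ 0.42813575 -0.36742274  0.09      ]
0.1 [ 0.4379811  -0.36738783  0.1       ]
0.105 [ 0.44290377 -0.36737037  0.105     ]
0.11 [ 0.44782644 -0.36735292  0.11      ]
0.116 [ 0.45373365 -0.36733197  0.116     ]
```

apply_moves --moves '[[[-2, -1.5, 0], [0, 0, 0.1], 0], [[-5, -3.8, 0], [0, 0, 0.22], 0], [[-8, -6, 0], [0, 0, 0.34], 0], [[-11, -8.3, 0], [0, 0, 0.46], 0], [[-14, -10.6, 0], [0, 0, 0.58], 0], [[-17, -12.9, 0], [0, 0, 0.7], 0], [[-20, -15.1, 0], [0, 0, 0.82], 0], [[-23, -17.4, 0], [0, 0, 0.94], 0], [[-26, -19.7, 0], [0, 0, 1.06], 0], [[-29, -22, 0], [0, 0, 1.16], 0]]'

```text
time: 0.98
tool_pos: [0.4011, 0.1782, 0.2193]
ee_rot: [3.142, -0.0, 1.548]
wrist_force: [-0.8, 0.9, -0.2]
width: 0.0305
```

```bash
cat > go.py <<'E'
import sys
from h import *
from scipy.spatial.transform import Rotation as Ro
o=robot.get_obs();R=Ro.from_euler("xyz",o["ee_rot"]).as_matrix()
t=np.array([float(v) for v in sys.argv[1:4]]);yaw=float(sys.argv[4])
print(o["time"],o["tool_pos"],o["ee_rot"],o["wrist_force"])
print("shift cm",R.T@(t-o["tool_pos"])*100,"turn",Ro.from_matrix(R.T@Ro.from_euler("xyz",[np.pi,0,yaw]).as_matrix()).as_rotvec())
E
python3 go.py .495 -.005 .218 1.47
```

```text
0.9833 [0.40105942 0.17821185 0.21932374] [ 3.14152812e+00 -1.70464017e-04  1.54834249e+00] [-0.79296853  0.85582872 -0.23917016]
shift cm [-18.10567428   9.80302762   0.12992027] turn [ 5.78250908e-05 -1.72904754e-04  7.83424846e-02]
```

apply_moves --moves '[[[-3, 1.6, 0], [0, 0, 0.02], 0], [[-6, 3.2, 0], [0, 0, 0.04], 0], [[-9, 4.8, 0], [0, 0, 0.06], 0], [[-12, 6.4, 0], [0, 0, 0.08], 0], [[-15, 8.0, 0], [0, 0, 0.08], 0], [[-17, 9.2, 0], [0, 0, 0.08], 0], [[-18, 9.8, 0], [0, 0, 0.08], 0], [[-18, 9.8, 2], [0, 0, 0.08], 0], [[-18, 9.8, 4], [0, 0, 0.08], 0], [[-18, 9.8, 6], [0, 0, 0.08], 0]]'

```text
time: 1.82
tool_pos: [0.4958, -0.0014, 0.1589]
ee_rot: [3.141, -0.001, 1.474]
wrist_force: [0.2, -0.3, -0.6]
width: 0.0005
```

```bash
python3 go.py .495 -.002 .036 1.47;python3 - <<'E'
from h import *
cv2.imwrite("pics/w1.png",optics.snapshot("wrist")[:,:,::-1])
im=optics.snapshot("top")[:,:,::-1]
cv2.imwrite("pics/t1.png",cv2.resize(im[150:300,225:395],None,fx=4,fy=4))
E
```

```text
1.8167 [ 0.49575787 -0.00137472  0.15886708] [ 3.14120129e+00 -6.51731791e-04  1.47363776e+00] [ 0.21854102 -0.28318422 -0.57320465]
shift cm [-0.07759206 -0.07417276 12.28663239] turn [ 0.00039018 -0.00065244  0.00363763]
```

View pics/w1.png

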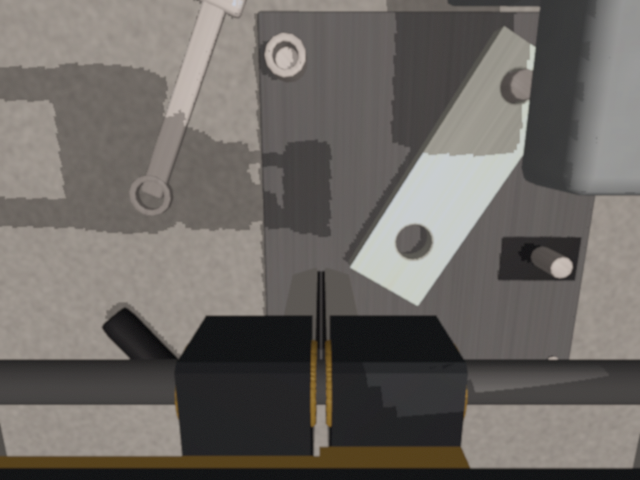

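View pics/t1.png

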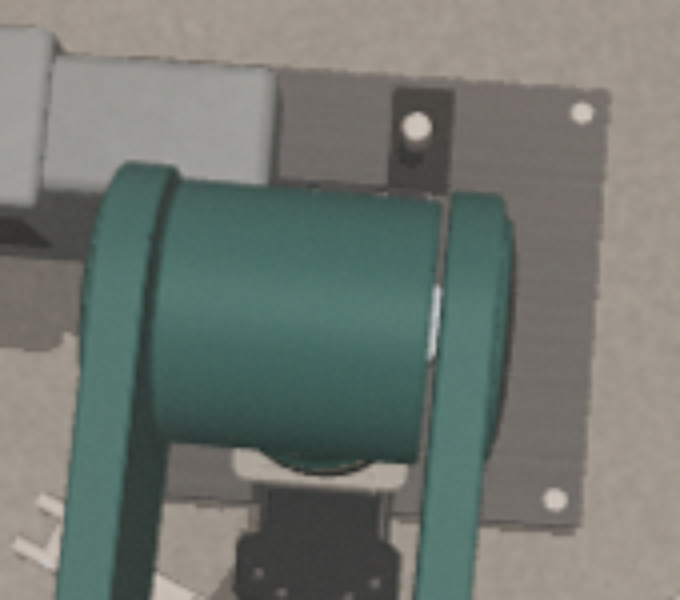

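```bash
python3 - <<'E'
from h import *
for n,p,z in [("cornerA(-y)",(350,266),.031),("cornerB",(417,305),.031),("hole",(414,241),.031),("edge",(433,141),.031),("stop",(562,267),.045),("socket",(286,55),.049),("bedleft",(263,250),.015)]:
    print(n,np.round(ray("wrist",p,z),4))
E
```

```text
cornerA(-y) [ 0.5099 -0.028   0.031 ]
cornerB [ 0.5574 -0.0631  0.031 ]
hole [ 0.5573 -0.0134  0.031 ]
edge [0.5731 0.0557 0.031 ]
stop [ 0.6558 -0.0377  0.045 ]
socket [0.481  0.1163 0.049 ]
bedleft [ 0.4451 -0.0142  0.015 ]
```

apply_moves --moves '[[[0, 0, 2], [0, 0, 0], 0], [[0, 0, 4], [0, 0, 0], 0], [[0, 0, 6], [0, 0, 0], 0], [[0, 0, 7.5], [0, 0, 0], 0], [[0, 0, 9], [0, 0, 0], 0], [[0, 0, 10], [0, 0, 0], 0], [[0, 0, 11], [0, 0, 0], 0], [[0, 0, 11.6], [0, 0, 0], 0], [[0, 0, 12.1], [0, 0, 0], 0], [[0, 0, 12.1], [0, 0, 0], 0]]'

```text
time: 2.75
tool_pos: [0.4954, -0.0015, 0.0379]
ee_rot: [-3.141, -0.0, 1.474]
wrist_force: [0.1, -1.0, -1.1]
width: 0.0007
```

apply_moves --moves '[[[-0.4, 0.3, 0.15], [0, 0, 0], 0], [[-0.8, 0.7, 0.25], [0, 0, 0], 0], [[-1.2, 1.1, 0.25], [0, 0, 0], 0], [[-1.6, 1.5, 0.25], [0, 0, 0], 0], [[-1.9, 1.9, 0.25], [0, 0, 0], 0], [[-2.2, 2.3, 0.25], [0, 0, 0], 0], [[-2.5, 2.7, 0.25], [0, 0, 0], 0], [[-2.8, 3.1, 0.25], [0, 0, 0], 0], [[-3.1, 3.6, 0.25], [0, 0, 0], 0], [[-3.4, 4.1, 0.25], [0, 0, 0], 0]]'

```text
time: 3.58
tool_pos: [0.5335, -0.0398, 0.036]
ee_rot: [-3.141, 0.0, 1.474]
wrist_force: [-4.0, 1.2, 1.5]
width: -0.0
```

```bash
python3 - <<'E'
from h import *
print(robot.get_obs()["tool_pos"])
cv2.imwrite("pics/w2.png",optics.snapshot("wrist")[:,:,::-1])
E
```

```text
[ 0.53346467 -0.03984797  0.035974  ]
```

View pics/w2.png

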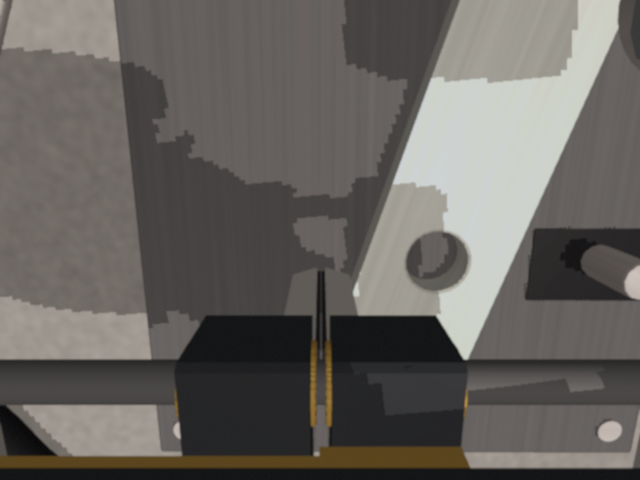

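The finger is on the plate's robot-side edge at (350,275) and the plate has turned part of the way, with the hole now at (437,262). I'll continue.

apply_moves --moves '[[[-0.2, 0.3, 0], [0, 0, 0], 0], [[-0.35, 0.6, 0], [0, 0, 0], 0], [[-0.5, 0.9, 0], [0, 0, 0], 0], [[-0.65, 1.2, 0], [0, 0, 0], 0], [[-0.8, 1.5, 0], [0, 0, 0], 0], [[-0.9, 1.8, 0], [0, 0, 0], 0], [[-1.0, 2.1, 0], [0, 0, 0], 0], [[-1.1, 2.4, 0], [0, 0, 0], 0], [[-1.2, 2.7, 0], [0, 0, 0], 0], [[-1.3, 3.0, 0], [0, 0, 0], 0]]'

```text
time: 4.47
tool_pos: [0.5621, -0.0556, 0.036]
ee_rot: [-3.141, 0.0, 1.474]
wrist_force: [-3.5, 0.5, 1.2]
width: 0.0006
```

```bash
python3 - <<'E'
from h import *
print(robot.get_obs()["tool_pos"])
cv2.imwrite("pics/w3.png",optics.snapshot("wrist")[:,:,::-1])
E
```

```text
[ 0.56206811 -0.05559332  0.03595463]
```

View pics/w3.png

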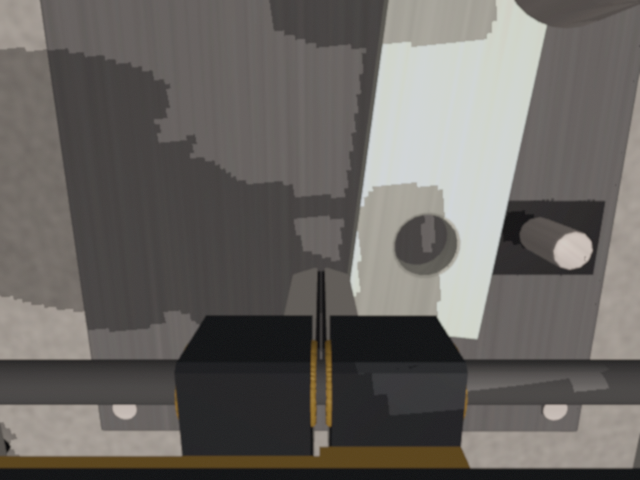

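apply_moves --moves '[[[-0.03, 0.08, 0], [0, 0, 0], 0], [[-0.06, 0.16, 0], [0, 0, 0], 0], [[-0.09, 0.24, 0], [0, 0, 0], 0], [[-0.12, 0.32, 0], [0, 0, 0], 0], [[-0.15, 0.4, 0], [0, 0, 0], 0], [[-0.18, 0.5, 0], [0, 0, 0], 0], [[-0.21, 0.6, 0], [0, 0, 0], 0], [[-0.24, 0.7, 0], [0, 0, 0], 0], [[-0.27, 0.8, 0], [0, 0, 0], 0], [[-0.3, 0.9, 0], [0, 0, 0], 0]]'

```text
time: 5.35
tool_pos: [0.5706, -0.0592, 0.036]
ee_rot: [3.142, -0.0, 1.474]
wrist_force: [-2.8, 0.9, 2.6]
width: 0.0003
```

```bash
python3 - <<'E'
from h import *
print(robot.get_obs()["tool_pos"])
cv2.imwrite("pics/w4.png",optics.snapshot("wrist")[:,:,::-1])
E
```

```text
[ 0.57060065 -0.05916463  0.03597222]
```

View pics/w4.png

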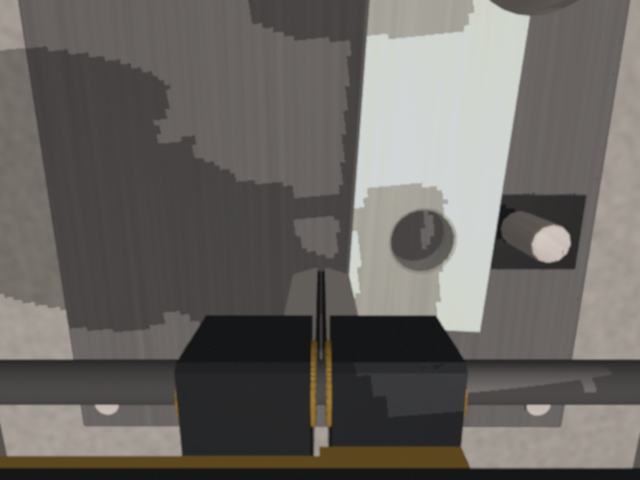

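The post at (505,235) is now just off the plate edge at (497,230). I'll creep from here and watch the force.

apply_moves --moves '[[[-0.01, 0.04, 0], [0, 0, 0], 0], [[-0.02, 0.08, 0], [0, 0, 0], 0], [[-0.03, 0.12, 0], [0, 0, 0], 0], [[-0.04, 0.16, 0], [0, 0, 0], 0], [[-0.05, 0.2, 0], [0, 0, 0], 0], [[-0.06, 0.24, 0], [0, 0, 0], 0], [[-0.07, 0.28, 0], [0, 0, 0], 0], [[-0.08, 0.32, 0], [0, 0, 0], 0], [[-0.09, 0.36, 0], [0, 0, 0], 0], [[-0.1, 0.4, 0], [0, 0, 0], 0]]'

```text
time: 6.23
tool_pos: [0.5744, -0.0606, 0.036]
ee_rot: [-3.142, -0.0, 1.474]
wrist_force: [-2.3, 1.0, 1.4]
width: 0.0006
```

apply_moves --moves '[[[-0.01, 0.03, 0], [0, 0, 0], 0], [[-0.01, 0.06, 0], [0, 0, 0], 0], [[-0.02, 0.09, 0], [0, 0, 0], 0], [[-0.02, 0.12, 0], [0, 0, 0], 0], [[-0.03, 0.15, 0], [0, 0, 0], 0], [[-0.03, 0.18, 0], [0, 0, 0], 0], [[-0.04, 0.21, 0], [0, 0, 0], 0], [[-0.04, 0.24, 0], [0, 0, 0], 0], [[-0.05, 0.27, 0], [0, 0, 0], 0], [[-0.05, 0.3, 0], [0, 0, 0], 0]]'

```text
time: 7.07
tool_pos: [0.5773, -0.0615, 0.036]
ee_rot: [3.142, 0.0, 1.474]
wrist_force: [-2.9, -0.5, 1.7]
width: 0.0007
```

```bash
python3 - <<'E'
from h import *
im=optics.snapshot("wrist")[:,:,::-1]
cv2.imwrite("pics/w5.png",cv2.resize(im[180:300,440:600],None,fx=5,fy=5))
E
```

```text
(no output)
```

View pics/w5.png

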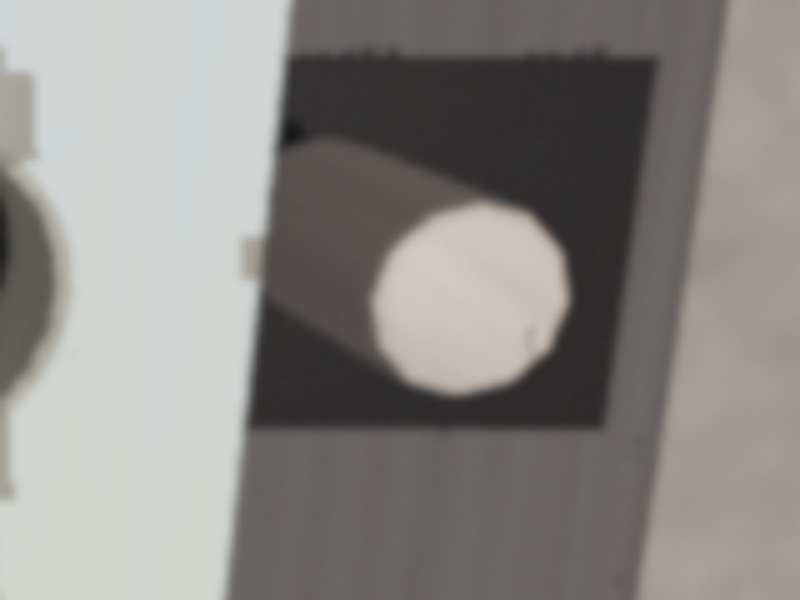

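apply_moves --moves '[[[-0.01, 0.03, 0], [0, 0, 0], 0], [[-0.01, 0.06, 0], [0, 0, 0], 0], [[-0.02, 0.09, 0], [0, 0, 0], 0], [[-0.02, 0.12, 0], [0, 0, 0], 0], [[-0.03, 0.15, 0], [0, 0, 0], 0], [[-0.03, 0.18, 0], [0, 0, 0], 0], [[-0.04, 0.21, 0], [0, 0, 0], 0], [[-0.04, 0.24, 0], [0, 0, 0], 0], [[-0.04, 0.27, 0], [0, 0, 0], 0], [[-0.04, 0.3, 0], [0, 0, 0], 0]]'

```text
time: 7.95
tool_pos: [0.5803, -0.0621, 0.036]
ee_rot: [-3.142, 0.0, 1.474]
wrist_force: [-3.2, -0.9, 1.4]
width: 0.0004
```

apply_moves --moves '[[[-0.01, 0.03, 0], [0, 0, 0], 0], [[-0.01, 0.06, 0], [0, 0, 0], 0], [[-0.02, 0.09, 0], [0, 0, 0], 0], [[-0.02, 0.12, 0], [0, 0, 0], 0], [[-0.03, 0.15, 0], [0, 0, 0], 0], [[-0.03, 0.18, 0], [0, 0, 0], 0], [[-0.03, 0.21, 0], [0, 0, 0], 0], [[-0.03, 0.24, 0], [0, 0, 0], 0], [[-0.03, 0.27, 0], [0, 0, 0], 0], [[-0.03, 0.3, 0], [0, 0, 0], 0]]'

```text
time: 8.78
tool_pos: [0.5813, -0.0623, 0.0359]
ee_rot: [-3.137, -0.0, 1.474]
wrist_force: [-9.5, 0.3, 7.5]
width: 0.0004
```

```bash
python3 - <<'E'
from h import *
im=optics.snapshot("wrist")[:,:,::-1]
cv2.imwrite("pics/w6.png",im)
E
```

```text
(no output)
```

View pics/w6.png

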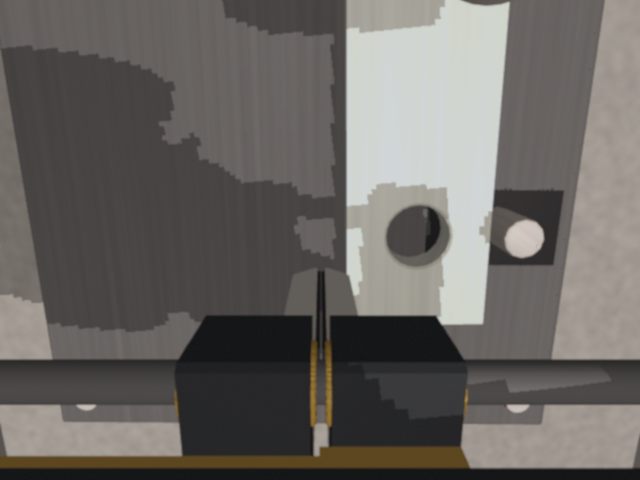

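The force has risen sharply: about 12 N in total, and the finger moved only 1 mm of the 3 mm commanded. That happened at the predicted contact pose, so the plate is on the stop. I'll back off gently.

apply_moves --moves '[[[0, 0, 0], [0, 0, 0], 0], [[0, -0.05, 0], [0, 0, 0], 0], [[0, -0.1, 0], [0, 0, 0], 0], [[0, -0.15, 0], [0, 0, 0], 0], [[0, -0.2, 0], [0, 0, 0], 0], [[0, -0.3, 0], [0, 0, 0], 0], [[0, -0.5, 0], [0, 0, 0], 0], [[0, -0.9, 0], [0, 0, 0], 0], [[0, -1.5, 0], [0, 0, 0], 0], [[0, -2.2, 0], [0, 0, 0], 0]]'

```text
time: 9.67
tool_pos: [0.5613, -0.0604, 0.036]
ee_rot: [3.141, -0.0, 1.474]
wrist_force: [0.2, -0.1, -0.0]
width: 0.0008
```

```bash
python3 - <<'E'
from h import *
im=optics.snapshot("wrist")[:,:,::-1]
cv2.imwrite("pics/w7.png",im)
cal=optics.get_calibration("wrist")
s=ray("wrist",(0,0),0)
st=ray("wrist",(0,0),0)
E
```

```text
(no output)
```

View pics/w7.png

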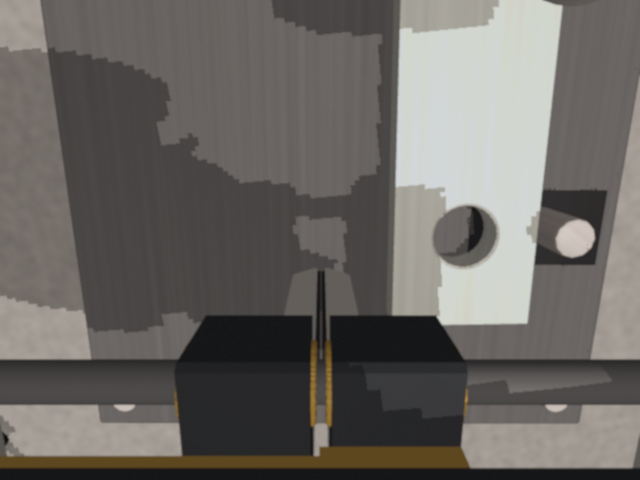

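```bash
python3 - <<'E'
from h import *
s=ray("wrist",(575,238),.045)[:2]
a=ray("wrist",(560,20),.031)[:2];b=ray("wrist",(528,320),.031)[:2]
d=(b-a)/np.linalg.norm(b-a);n=np.array([-d[1],d[0]])
print(s,d,np.dot(s-a,n))
E
python3 go.py .443 -.367 .17 1.0
```

```text
[ 0.65993752 -0.04012234] [-0.07586736 -0.99711792] 0.007452300721510949
9.7167 [ 0.55969625 -0.0601596   0.03574332] [-3.14044362e+00 -2.99357788e-04  1.47389490e+00] [-0.76613534  0.1190473  -0.95040255]
shift cm [-31.66510713  -8.66163497 -13.42520425] turn [-1.19838083e-03 -2.14737246e-05  4.73895018e-01]
```

apply_moves --moves '[[[0, -0.5, -2.5], [0, 0, 0], 0], [[0, -1, -6], [0, 0, 0], 0], [[0, -1, -10], [0, 0, 0], 0], [[0, -1, -13.5], [0, 0, 0], 0], [[-3, -2, -14.5], [0, 0, 0], 0], [[-6.5, -3, -14.5], [0, 0, 0], 0], [[-10, -4, -14.5], [0, 0, 0], 0], [[-13.5, -5, -14.5], [0, 0, 0], 0], [[-17, -6, -14.5], [0, 0, 0], 0], [[-20.5, -7, -14.5], [0, 0, 0], 0]]'

```text
time: 10.55
tool_pos: [0.4709, -0.259, 0.1812]
ee_rot: [3.14, 0.0, 1.474]
wrist_force: [0.6, -0.5, -0.0]
width: 0.0005
```

```bash
python3 go.py .443 -.367 .18 1.474
```

```text
10.55 [ 0.47086172 -0.25899119  0.18117359] [3.14048437e+00 2.70671885e-04 1.47418525e+00] [ 0.62627715 -0.51170287 -0.03924953]
shift cm [-11.01923875  -1.73144983   0.11842231] turn [0.00110831 0.00027057 0.0001854 ]
```

apply_moves --moves '[[[-2, -0.3, 0], [0, 0, 0], 0], [[-4, -0.6, 0], [0, 0, 0], 0], [[-6, -0.9, 0], [0, 0, 0], 0], [[-8, -1.2, 0], [0, 0, 0], 0], [[-9.5, -1.5, 0], [0, 0, 0], 0], [[-10.5, -1.7, 0], [0, 0, 0], 0], [[-11, -1.75, 0.5], [0, 0, 0], 0], [[-11, -1.75, 1.5], [0, 0, 0], 0], [[-11, -1.75, 2.5], [0, 0, 0], 0], [[-11, -1.75, 3.2], [0, 0, 0], 0]]'

```text
time: 11.38
tool_pos: [0.4435, -0.3641, 0.1467]
ee_rot: [-3.14, -0.002, 1.475]
wrist_force: [-0.3, -0.7, -0.6]
width: 0.0006
```

```bash
python3 - <<'E'
from h import *
print(robot.get_obs()["tool_pos"])
s=optics.snapshot("scene")[:,:,::-1];t=optics.snapshot("top")[:,:,::-1]
cv2.imwrite("pics/b1.png",np.hstack([cv2.resize(s[225:345,100:210],None,fx=3.6,fy=3.6),cv2.resize(t[220:340,425:535],None,fx=3.6,fy=3.6)]))
E
```

```text
[ 0.44349159 -0.3640939   0.14669668]
```

View pics/b1.png

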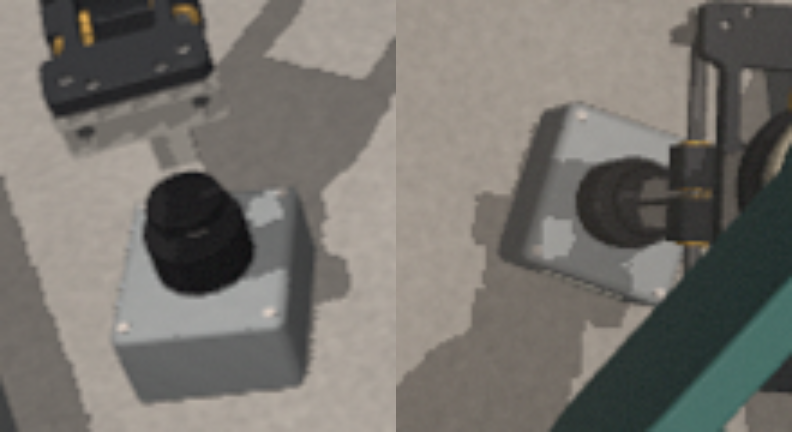

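The scene view shows the closed fingertips right above the cap, with the cap centre at crop (187,195). The top view agrees at (640,200). I'll descend slowly.

apply_moves --moves '[[[-0.2, 0, 0.2], [0, 0, 0], 0], [[-0.2, 0, 0.4], [0, 0, 0], 0], [[-0.2, 0, 0.6], [0, 0, 0], 0], [[-0.2, 0, 0.8], [0, 0, 0], 0], [[-0.2, 0, 1.0], [0, 0, 0], 0], [[-0.2, 0, 1.1], [0, 0, 0], 0], [[-0.2, 0, 1.2], [0, 0, 0], 0], [[-0.2, 0, 1.3], [0, 0, 0], 0], [[-0.2, 0, 1.4], [0, 0, 0], 0], [[-0.2, 0, 1.5], [0, 0, 0], 0]]'

```text
time: 12.32
tool_pos: [0.4436, -0.3676, 0.1339]
ee_rot: [3.141, 0.0, 1.474]
wrist_force: [0.1, -0.4, 0.5]
width: 0.0003
```

apply_moves --moves '[[[0, 0, 0.07], [0, 0, 0], 0], [[0, 0, 0.14], [0, 0, 0], 0], [[0, 0, 0.21], [0, 0, 0], 0], [[0, 0, 0.28], [0, 0, 0], 0], [[0, 0, 0.35], [0, 0, 0], 0], [[0, 0, 0.42], [0, 0, 0], 0], [[0, 0, 0.49], [0, 0, 0], 0], [[0, 0, 0.56], [0, 0, 0], 0], [[0, 0, 0.63], [0, 0, 0], 0], [[0, 0, 0.7], [0, 0, 0], 0]]'

```text
time: 13.15
tool_pos: [0.4435, -0.3675, 0.1269]
ee_rot: [3.142, -0.0, 1.474]
wrist_force: [0.4, 0.5, -0.6]
width: 0.0007
```

Not touching yet, with the tips at 0.113.

apply_moves --moves '[[[0, 0, 0.06], [0, 0, 0], 0], [[0, 0, 0.12], [0, 0, 0], 0], [[0, 0, 0.18], [0, 0, 0], 0], [[0, 0, 0.24], [0, 0, 0], 0], [[0, 0, 0.3], [0, 0, 0], 0], [[0, 0, 0.36], [0, 0, 0], 0], [[0, 0, 0.42], [0, 0, 0], 0], [[0, 0, 0.48], [0, 0, 0], 0], [[0, 0, 0.54], [0, 0, 0], 0], [[0, 0, 0.6], [0, 0, 0], 0]]'

```text
time: 13.98
tool_pos: [0.4436, -0.3676, 0.1213]
ee_rot: [3.141, 0.0, 1.474]
wrist_force: [-0.4, 0.3, 3.8]
width: 0.0005
```

apply_moves --moves '[[[0, 0, 0.04], [0, 0, 0], 0], [[0, 0, 0.08], [0, 0, 0], 0], [[0, 0, 0.12], [0, 0, 0], 0], [[0, 0, 0.16], [0, 0, 0], 0], [[0, 0, 0.2], [0, 0, 0], 0], [[0, 0, 0.24], [0, 0, 0], 0], [[0, 0, 0.28], [0, 0, 0], 0], [[0, 0, 0.32], [0, 0, 0], 0], [[0, 0, 0.36], [0, 0, 0], 0], [[0, 0, 0.4], [0, 0, 0], 0]]'

```text
time: 14.82
tool_pos: [0.4436, -0.3676, 0.1172]
ee_rot: [3.141, 0.0, 1.474]
wrist_force: [-2.1, 1.0, 4.8]
width: 0.0006
```

apply_moves --moves '[[[0, 0, 0.03], [0, 0, 0], 0], [[0, 0, 0.06], [0, 0, 0], 0], [[0, 0, 0.09], [0, 0, 0], 0], [[0, 0, 0.12], [0, 0, 0], 0], [[0, 0, 0.15], [0, 0, 0], 0], [[0, 0, 0.18], [0, 0, 0], 0], [[0, 0, 0.21], [0, 0, 0], 0], [[0, 0, 0.24], [0, 0, 0], 0], [[0, 0, 0.27], [0, 0, 0], 0], [[0, 0, 0.3], [0, 0, 0], 0]]'

```text
time: 15.65
tool_pos: [0.4437, -0.3677, 0.1161]
ee_rot: [3.141, 0.001, 1.474]
wrist_force: [-3.4, 3.8, 11.8]
width: 0.0005
```

The button is at its solid end, with 11.8 N and the motion stopped. I'll hold it there briefly and then release. It has already been down for about 0.5 s.

apply_moves --moves '[[[0, 0, 0], [0, 0, 0], 0], [[0, 0, 0], [0, 0, 0], 0], [[0, 0, 0], [0, 0, 0], 0], [[0, 0, 0], [0, 0, 0], 0], [[0, 0, 0], [0, 0, 0], 0], [[0, 0, 0], [0, 0, 0], 0], [[0, 0, -0.1], [0, 0, 0], 0], [[0, 0, -0.25], [0, 0, 0], 0], [[0, 0, -0.4], [0, 0, 0], 0], [[0, 0, -0.6], [0, 0, 0], 0]]'

```text
time: 16.48
tool_pos: [0.4436, -0.3676, 0.12]
ee_rot: [3.141, 0.0, 1.474]
wrist_force: [-1.2, 1.2, 2.5]
width: 0.0004
```

apply_moves --moves '[[[0, 0, -0.2], [0, 0, 0], 0], [[0, 0, -0.4], [0, 0, 0], 0], [[0, 0, -0.6], [0, 0, 0], 0], [[0, 0, -0.9], [0, 0, 0], 0], [[0, 0, -1.5], [0, 0, 0], 0], [[0, 0, -2.5], [0, 0, 0], 0], [[0, 0, -4], [0, 0, 0], 0], [[0, 0, -6], [0, 0, 0], 0], [[0, 0, -8], [0, 0, 0], 0], [[0, 0, -10], [0, 0, 0], 0]]'

```text
time: 17.32
tool_pos: [0.4435, -0.3675, 0.2215]
ee_rot: [3.141, 0.0, 1.474]
wrist_force: [-0.7, 0.2, 0.4]
width: 0.0007
```

```bash
python3 - <<'E'
from h import *
o=robot.get_obs();print(o["time"],o["tool_pos"],o["wrist_force"])
s=optics.snapshot("scene")[:,:,::-1];t=optics.snapshot("top")[:,:,::-1]
cv2.imwrite("pics/e1.png",s);cv2.imwrite("pics/e2.png",t)
E
```

```text
17.3167 [ 0.44353604 -0.36752866  0.22151899] [-0.70242741  0.1565843   0.44762359]
```

View pics/e1.png

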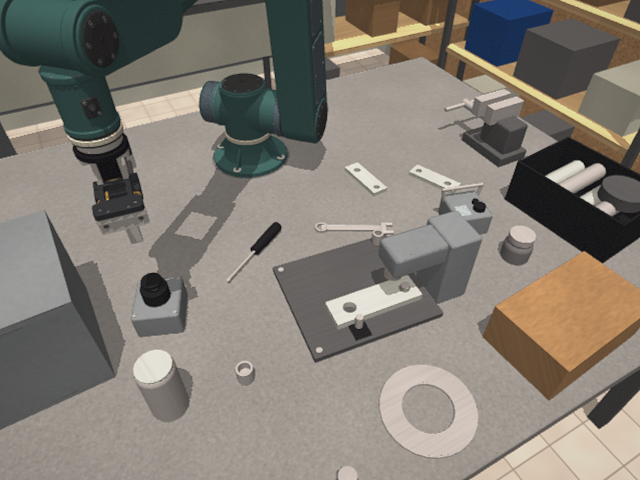

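View pics/e2.png

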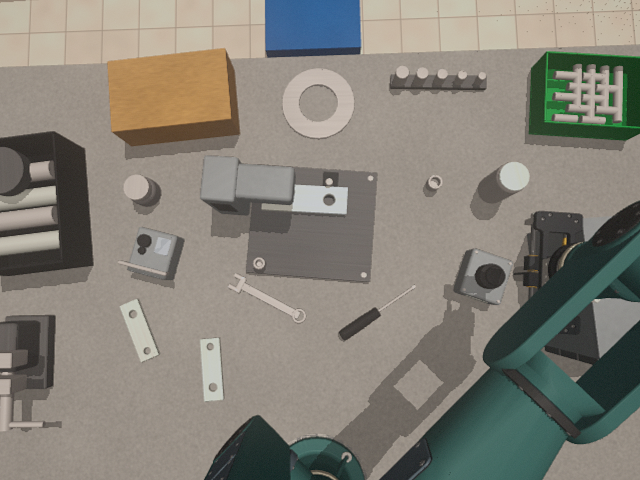

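```bash
python3 - <<'E'
from h import *
s=cv2.imread("pics/e1.png");t=cv2.imread("pics/e2.png")
cv2.imwrite("pics/e3.png",np.hstack([cv2.resize(s[270:350,310:390],None,fx=5,fy=5,interpolation=2),cv2.resize(t[165:245,280:360],None,fx=5,fy=5,interpolation=2)]))
E
```

```text
(no output)
```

View pics/e3.png

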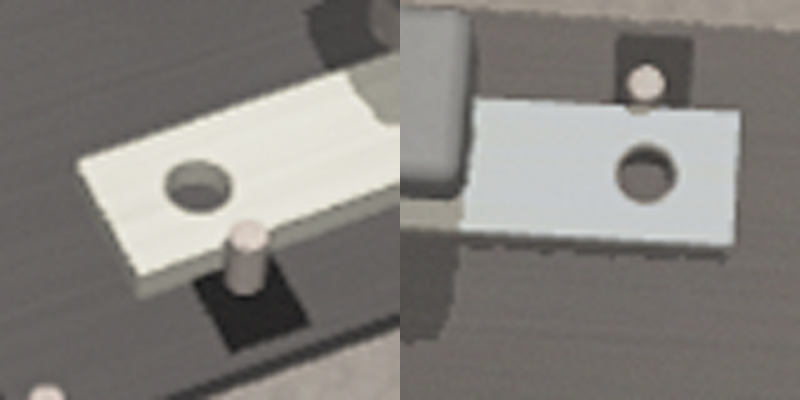

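The plate's long edge is against the post, at crop (250,265) in the scene view and (645,105) in the top view. The robot is touching nothing, so I'm handing in.

```bash
python3 -c "
from bench import job
print(job.close_job())"
```

```text
the job is handed in; nothing more can be done
None
```

The job is handed in: the plate rests against the stop, and the start button was pressed once, fully down, and let back up.

- **Plate:** I pushed the free end with the closed fingers until the force jumped from about 3 N to 12 N and the motion stopped. After backing off, the wrist view measured 7.5 mm from the plate edge to the post's axis, against the 8 mm post radius, so within measurement error they touch. The last scene and top pictures still showed the plate on the post.
- **Button:** I pressed at about 3–8 mm/s. The cap's top was at about 110 mm, and the force rose from 3.8 N to 4.8 N, then to 11.8 N where it stopped at the solid end. I held it down for about 1.1 s by my timing and released slowly. I did not measure the cap's height after release, but it looks up in the last pictures.
- **Everything else:** In those pictures the bystanders looked to be where they were and the charger's key was never approached. The arm was clear above the station with about 0 N on the wrist. The clock read about 17.4 s at hand-in, and no check failed.

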